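Cover the garlic tray and push it home on the prep board

ROBOT

A 6-joint arm with a two-finger parallel gripper is mounted at the origin on a cart in front of the work surface, level with it; the furniture and walls round the work are solid. World frame = base frame: x ahead of the robot, y to its left, z up, the work surface at z = 0. Lengths are in m, angles in rad, forces in N, time in s.
With the tool pointing down it reaches from about 0.425 to 0.95 m from the base axis. Payload 3.5 kg.
Tool frame: the origin (TCP) lies on the centre line of the jaws, within the pads' length; the fingertips stand 25 mm ahead of it and the grasp point (between the pads) lies 6 mm ahead of it (ctrl.finger_overhang is the distance from the TCP to the fingertips, in m); z points along the fingers, y is the line along which they close (so a half turn about z gives the same grasp; the last joint's range is limited). The gripper opens to 85 mm and grips with 20 to 120 N. Pads are 22 mm wide; open, the fingers measure 114 mm over their backs; the gripper's body (76 mm by 85 mm) begins 54 mm behind the grasp point. The pads swing forward as they close: fully open they stand 13 mm farther back than shut.
Start: joints at [-0.15, 0.286, 1.577, -0, 1.279, -0.15], TCP at [0.675, 0, 0.256] pointing down, gripper open.
Joint ranges: [-2.77, 2.77], [-0.9, 2.22], [0.21, 2.48], [-1.53, 4.67], [0.24, 2.81], [-2.84, 2.84]. Speed limits (rad/s): [2.79, 2.79, 3.14, 3.14, 3.14, 3.14].

INTERFACE

Orientations are given as a unit quaternion [x, y, z, w].
In Python, from plant import get_state, imaging, job, ctrl gives the robot as it stands.
- The arm moves only by the tool jog_arm, never from a script. Its argument "increments" is a list of rows, each an object of numbers: "dx", "dy", "dz": the shift along the world's x, y, z each as a share of 12 cm, from -1 to 1; "ax", "ay", "az": the turn, a rotation vector about the world's x, y, z each as a share of pi/2 rad, from -1 to 1; "gripper": the gripper command: -1 is shut, 1 is fully open, values between are in proportion. A call has 1 to 10 rows; each row is the pose to reach, as a shift and turn from the pose commanded when the call began; what a row does not reach only later rows make up. A row lasts 1/10 s, in which the tool goes at most 50 mm and 8.59 degrees, less where a joint would pass 70% of its speed; a pose out of reach is approached as far as the arm can. A call with a number of a shift or a turn outside -1 to 1 is refused whole. A call with a gripper value outside its range is refused whole. The fingers move at their own pace and stop on an object; "force" is the grip in N (left out, the last holds). Time passes only in rows, so rows that repeat a pose let the fingers close. It gives the time, the measured TCP pose, the force, the opening and the grip force at its end, in the units of the state.
- get_state(): the state, without advancing time (a new reading comes with each control period).
- imaging.read_camera(name): name is "scene" or "side" or "wrist"; returns a dict with "frame" (384x512x3 uint8, blue, green, red), "depth" (384x512 float32, m along the optical axis (not along the pixel's ray), 0 where there is no reading), "camera_matrix" (3x3 intrinsics, pixels), "extrinsics" (4x4, takes a point from camera to world coordinates); the wrist camera has in their place "mount" (4x4, takes a point from camera to tool coordinates, whose origin is the TCP and whose axes are the flange's). Camera axes: x right, y up, looking along -z (the intrinsics and any distortion apply to the point x, -y, -z); pixel columns grow to the right and rows downward; lengths in m; the calibration is good to about 2 mm. A picture is of the moment at which its call begins: read the wrist's pose just before it.
- job.sign_off(): hands the job in; it is judged then, once.
The state is a dict: "time": time; "qpos": joint angles; "dq": joint speeds; "joint_efforts": joint torques, N m; "eef_pos": TCP position; "tcp_rot": TCP orientation; "contact_force": force on the tool from outside, world axes, zero at the start; "wrist_torque": the same for the moment, N m; "opening": opening from 0.0 (shut) to 1.0 (fully open); "finger_force": force on a finger pad.
Only numpy, scipy, OpenCV 4.12 (cv2) and the standard library are available. Lean on these libraries where they do the work, as an engineer would, in place of code of your own. Each camera call takes 0.05 s, during which the arm holds its last target. There are 200 camera calls.

TASK

Put the garlic away: lay the walnut lid flat on the wooden chopping deck of the prep board, slide it across onto the steel tray until it drops into the tray's rim and lies flush, then push the covered tray home against the deck so that no gap is left. The frame that carries the tray is extended by a different amount each time, so feel for the drop and stop there; keep the lid level, never jam or press it hard, leave the mug and the flat tin where they are, and let go of everything at the end.

Things in the scene. Friction and masses are not known exactly. Their poses are not given: they have to be found in the camera images.
- lid: Flat walnut lid 168 (x) x 100 (y) x 7 mm, 0.22-0.45 kg, flat on the worktop left or right of the board. Origin: centre of its underside, z up. On top a steel bar handle over the origin: 76 mm along x, 14 mm wide along y, 15 to 29 mm above the underside, on posts at x = +-26 mm; pinch it across y from above. Same after a half turn. Lying loose it dips into the tray rim by its own weight.
- board: Pale wooden prep board, fixed, 212 mm (x). Origin: on the worktop; x to its back, y to its left, z up. Left: chopping deck (point deck), a ledge along its back. Right: a wooden frame (two arms, end bar, tops z = 75 mm) extended to -y on clamped steel tubes: leave it so. A steel tray slides in it along y between the frame's outer end and the deck, 1 to 3 N. Garlic in it stays below the lid.
- deck (a point): Centre of the flat top of the chopping deck, 75 mm above the worktop, axes as the board. The deck reaches 90 mm to either side along y (board y = -8 to +172 mm) and 106 mm to either side along x. The lid can slide off its right end straight over the gap (12 to 42 mm) onto the tray's rim, whose top is 0.5 mm lower.
- ledge (a point): Front face of the raised wooden ledge along the deck's back edge, at mid length and deck height, board x = +84.8 mm; 18 mm high, as long as the deck. A lid pushed back against it is square to the tray and centred on it to 0.8 mm, inside the tray's clearance.
- tray_home (a point): Fixed point, NOT the tray: the seated lid's underside centre once the tray is home, touching the deck: board (0, -65, 67.5) mm. The tray starts 12 to 42 mm further to -y (how far is not reported) at its firm outer stop: a lid pushed on after the dip meets the rim's far wall and jams. Rim 182 x 114 mm outside, 172 x 104 mm inside, 7 mm deep to the seat, square to the board.
- mug: Orange mug, 81 x 113 x 101 mm with its handle, loose, upright on the worktop at the other side of the board from the lid. Origin: centre of its underside. Leave it alone.
- flat_tin: Flat round food tin, 86 mm across, 40 mm high, loose, on the worktop behind and left of the board. Origin: centre of its underside. Leave it alone.

How it is judged:
On the way, in this order (a step that is already met when the one before it is completed fails the run):
1. the lid lies flat on the chopping deck, beside the tray (z of lid in the frame of board between 0.0732 and 0.077 m and angle between lid's own z axis and vertical below 0.03 rad and y of lid in the frame of board between 0.025 and 0.135 m and x of lid in the frame of board between -0.03 and 0.03 m and contact force between lid and board above 0.5 N), for 0.2 s.
2. the lid lies flush in the tray while the tray is still out (z of lid in the frame of board between 0.065 and 0.0692 m and angle between lid's own z axis and vertical below 0.02 rad and x of lid in the frame of board between -0.005 and 0.005 m and y of lid in the frame of board between -0.115 and -0.0735 m), for 0.2 s.
At the end, for the whole second after the job is handed in: The lid lies flush in the tray rim (underside within 2 mm of the seat, tilt under 0.02 rad, square within 0.05 rad, within 5 mm of the tray centre line), the tray is home against the deck (lid centre within 5 mm of y = -65 mm in the board frame), and the lid is at rest (z of lid in the frame of board between 0.065 and 0.0692 m and angle between lid's own z axis and vertical below 0.02 rad and x of lid in the frame of board between -0.005 and 0.005 m and y of lid in the frame of board between -0.07 and -0.06 m and angle between the x axis of lid and the x axis of board, either way round below 0.05 rad and linear speed of lid below 0.01 m/s); the robot touches nothing.
It fails at once if the lid is tipped by more than 0.35 rad (angle between lid's own z axis and vertical above 0.35 rad).
It fails at once if the lid is pressed or jammed against the board or tray with more than 40 N (contact force between lid and board above 40 N).
It fails at once if the mug is moved by more than 30 mm or tipped (distance of mug from where it was at the start of the episode above 0.03 m or angle between mug's own z axis and vertical above 0.3 rad).
It fails at once if the flat tin is moved by more than 30 mm (distance of flat_tin from where it was at the start of the episode above 0.03 m).
It also fails if it takes over 61 s, if anything falls off the work surface, if the arm or the gripper's body presses on something with over 40 N, if the wrist force passes 120 N, or if a joint passes its speed limit or range.

## Working session

There is one attempt and no reset: what is moved stays moved. The work goes in short steps, Python scripts to look and compute and a tool call to move; the robot and the scene stay as the last step left them, time stands still between calls to the robot, and variables do not carry over. Pictures are saved under pics/ and viewed, at most 13 in all, crops included, and the job is handed in when it is done.

Besides the shell and the picture viewer there is one more tool, called by a JSON object that holds its "method" and its "body", one argument or row to a line. jog_arm: Moves the arm, as the interface text tells. Shift numbers are shares of 12 cm and turn numbers shares of pi/2 rad, none past 1 either way. Its arguments: {"type":"object","properties":{"increments":{"type":"array"},"force":{"type":"number"}},"required":["increments"]}

```bash
mkdir -p pics; ls
cat > h.py <<'E'
import numpy as np, cv2
from plant import get_state, imaging, job, ctrl
def snap(name,fn=None):
    s=get_state(); d=imaging.read_camera(name)
    if fn: cv2.imwrite('pics/'+fn,d['frame'])
    if name=='wrist':
        from scipy.spatial.transform import Rotation as R
        T=np.eye(4);T[:3,:3]=R.from_quat(s['tcp_rot']).as_matrix();T[:3,3]=s['eef_pos'];E=T@d['mount']
    else: E=d['extrinsics']
    dep=d['depth'];K=d['camera_matrix'];v,u=np.mgrid[:384,:512]
    P=np.stack([(u-K[0,2])/K[0,0]*dep,-(v-K[1,2])/K[1,1]*dep,-dep],-1)
    W=P@E[:3,:3].T+E[:3,3]; W[dep==0]=np.nan
    return d,W,E
E
python3 - <<'E'
from h import *
print(get_state())
for n in('scene','side'):
    d,W,E=snap(n,n+'0.png'); np.savez(n+'0.npz',W=W,E=E,K=d['camera_matrix'],f=d['frame']); print(n,E.round(3),d['camera_matrix'], d.keys())
E
```

```text
pics
{'time': 0.0, 'qpos': array([-1.50015893e-01,  2.87196342e-01,  1.57817184e+00,  3.28323719e-05,
        1.27859503e+00, -1.50014892e-01]), 'dq': array([ 0.00018246, -0.000801  ,  0.0020864 ,  0.00110587,  0.00071711,
       -0.0004    ]), 'joint_efforts': array([-1.79628755e-04, -4.05981302e+01, -2.92628127e+01, -1.54224781e-04,
        5.81841552e-03,  3.74769741e-06]), 'eef_pos': array([6.74405864e-01, 1.15802300e-04, 2.54929445e-01]), 'tcp_rot': array([ 7.07109995e-01,  7.07102574e-01, -6.90797614e-04, -9.63291129e-04]), 'contact_force': array([-0.95459235,  0.18315117,  0.69846212]), 'wrist_torque': array([-0.07242581, -0.02326703, -0.00779237]), 'finger_force': 0.0, 'opening': 1.0010080673893735}
scene [[ 0.883  0.319 -0.343  0.219]
 [-0.468  0.63  -0.62  -0.661]
 [ 0.018  0.708  0.706  0.854]
 [ 0.     0.     0.     1.   ]] [[358.94310528   0.         251.49379796]
 [  0.         358.94310528 190.3504459 ]
 [  0.           0.           1.        ]] dict_keys(['frame', 'depth', 'camera_matrix', 'extrinsics'])
side [[-0.999 -0.     0.051  0.655]
 [ 0.045 -0.466  0.883  0.928]
 [ 0.024  0.885  0.466  0.547]
 [ 0.     0.     0.     1.   ]] [[363.66464413   0.         252.667125  ]
 [  0.         363.66464413 194.29389888]
 [  0.           0.           1.        ]] dict_keys(['frame', 'depth', 'camera_matrix', 'extrinsics'])
```

View pics/scene0.png

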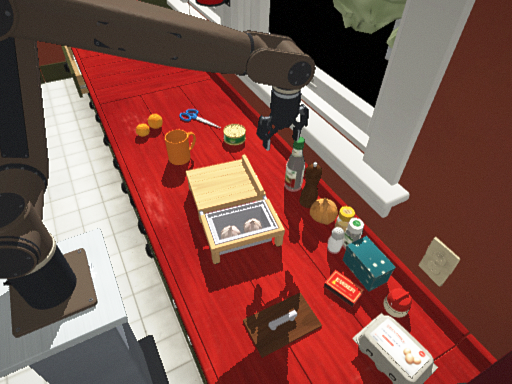

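View pics/side0.png

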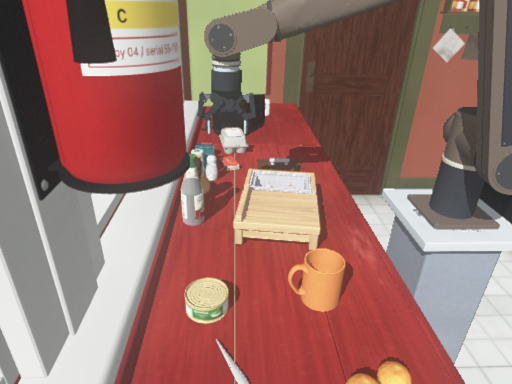

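Run:
```python
from h import *
z=np.load('scene0.npz');W=z['W'];f=z['f']
c=f[150:360,170:340]; cv2.imwrite('pics/c0.png',cv2.resize(c,None,fx=3.5,fy=2.85,interpolation=cv2.INTER_CUBIC))
H=W[...,2]
def rect(lo,hi,box,n):
    m=(H>lo)&(H<hi);b=np.zeros_like(m);x0,y0,x1,y1=box;b[y0:y1,x0:x1]=1
    p=W[m&b][:,:2].astype(np.float32); print(n,len(p),p.min(0),p.max(0),cv2.minAreaRect(p), W[m&b].mean(0))
rect(.069,.08,(175,150,300,275),'decktop+frame')
rect(.085,.1,(175,150,300,275),'ledge')
rect(.004,.011,(235,285,330,360),'lid')
rect(.02,.035,(235,285,330,360),'handle')
for u,v in [(283,322),(300,300),(285,305),(270,310),(265,340),(310,325),(248,325)]: print(u,v,W[v,u])
```

```text
decktop+frame 3635 [ 0.39997965 -0.15425327] [0.76786894 0.3194879 ] ((0.5995343923568726, 0.07306911051273346), (0.4523123800754547, 0.34837329387664795), 82.7148208618164) [0.52341675 0.03618978 0.07400599]
ledge 242 [ 0.6102884  -0.00754932] [0.76525515 0.17052445] ((0.6756184697151184, 0.0887453481554985), (0.1558348387479782, 0.17251349985599518), 8.561833381652832) [0.65431144 0.06468415 0.09164112]
lid 2356 [ 0.39848053 -0.41485396] [ 0.64155036 -0.3039681 ] ((0.5198156833648682, -0.35952872037887573), (0.1091412752866745, 0.24202609062194824), 88.50949096679688) [ 0.47956094 -0.35666622  0.00640107]
handle 189 [ 0.44494492 -0.36177227] [ 0.63778436 -0.32928717] ((0.5420870780944824, -0.34907200932502747), (0.19451573491096497, 0.019007211551070213), 6.100028038024902) [ 0.4825377  -0.35564476  0.02696213]
283 322 [ 0.48209144 -0.35939206  0.0180518 ]
300 300 [ 0.55550768 -0.32498167  0.00543868]
285 305 [ 0.51423781 -0.31866237  0.0046573 ]
270 310 [ 0.47273934 -0.31395997  0.00751847]
265 340 [ 0.42524713 -0.37281342  0.00533146]
310 325 [ 0.54045627 -0.39188834  0.00595031]
248 325 [ 0.40590068 -0.32298198  0.00785902]
```

View pics/c0.png

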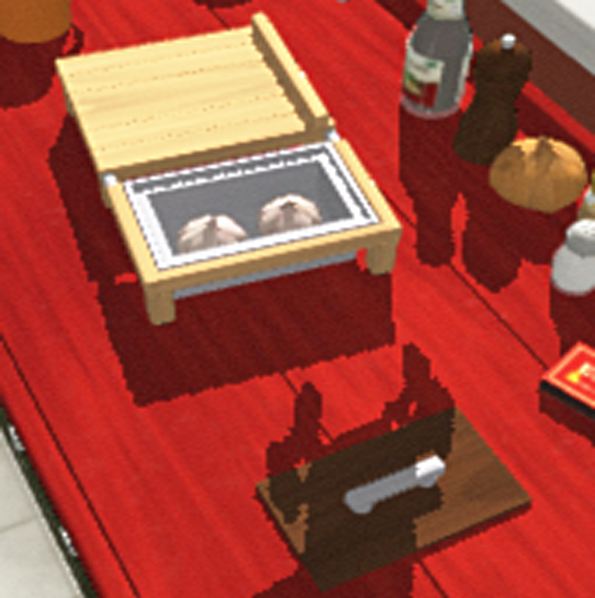

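```bash
cat >> h.py <<'E'
def ray(E,K,u,v,z):
    r=E[:3,:3]@np.array([(u-K[0,2])/K[0,0],-(v-K[1,2])/K[1,1],-1]);o=E[:3,3]
    return o+r*(z-o[2])/r[2]
E
python3 - <<'E'
from h import *
z=np.load('scene0.npz');W=z['W'];E=z['E'];K=z['K']
H=W[...,2]
R=lambda x,y,h:ray(E,K,170+x/3.5-.5+.5/3.5,150+y/2.85-.5+.5/2.85,h)[:2].round(4)
print('lid',[R(*p,.007) for p in [(258,488),(450,405),(530,500),(320,588)]])
print('handle',[R(*p,.029) for p in [(347,493),(358,512),(443,465),(440,480),(418,462)]])
print('deck FL,FR',R(58,60,.075),R(103,172,.075))
print('frame FR,BR',R(150,285,.075),R(400,238,.075))
def fit(lo,hi,x,y,n):
    m=(H>lo)&(H<hi)&(W[...,0]>x[0])&(W[...,0]<x[1])&(W[...,1]>y[0])&(W[...,1]<y[1])
    m=cv2.morphologyEx(m.astype(np.uint8),cv2.MORPH_OPEN,np.ones((2,2)))>0
    p=W[m].astype(np.float32); print(n,len(p),p[:,:2].min(0),p[:,:2].max(0),cv2.minAreaRect(p[:,:2].copy()),np.median(p[:,2]))
    return p
fit(.069,.081,(.38,.66),(-.2,.25),'board')
fit(.087,.1,(.5,.7),(-.2,.25),'ledge')
fit(.02,.036,(.42,.55),(-.4,.3),'handle')
z=np.load('side0.npz');W=z['W'];H=W[...,2]
fit(.069,.081,(.38,.66),(-.2,.25),'board')
fit(.087,.1,(.5,.7),(-.2,.25),'ledge')
p=fit(.03,.12,(.35,.55),(.2,.45),'mug');p=fit(.02,.05,(.6,.8),(.2,.45),'tin')
E
```

```text
lid [array([ 0.4008, -0.3083]), array([ 0.5636, -0.3039]), array([ 0.5639, -0.4049]), array([ 0.3989, -0.401 ])]
handle [array([ 0.4478, -0.3491]), array([ 0.4462, -0.3666]), array([ 0.5193, -0.3584]), array([ 0.5101, -0.3687]), array([ 0.5053, -0.3481])]
deck FL,FR [0.451  0.1977] [0.4237 0.0201]
frame FR,BR [ 0.4024 -0.126 ] [ 0.5988 -0.1649]
board 3547 [nan nan] [nan nan] ((nan, nan), (0.0, 0.0), 0.0) nan
ledge 179 [ 0.6108615  -0.00754932] [0.70141584 0.26012522] ((0.655525267124176, 0.1265813559293747), (0.2780805230140686, 0.051478903740644455), 81.08943176269531) 0.09187983
handle 316 [nan nan] [nan nan] ((0.48862597346305847, -0.1911773532629013), (0.3444996476173401, 0.10139887779951096), 85.83517456054688) nan
board 3049 [nan nan] [nan nan] ((0.4835227429866791, -0.04072776436805725), (0.502569317817688, 0.20488737523555756), 72.87789154052734) nan
ledge 179 [ 0.6083638  -0.03148588] [0.6481532 0.174393 ] ((0.6270737051963806, 0.07124406099319458), (0.20878154039382935, 0.010390090756118298), 81.0298843383789) 0.09052719
mug 2051 [nan nan] [nan nan] ((0.4424544870853424, 0.24988189339637756), (0.31337636709213257, 0.0881633386015892), 65.2568130493164) nan
tin 1323 [nan nan] [nan nan] ((nan, nan), (0.0, 0.0), 0.0) nan
```

Run:
```python
from h import *
def pts(n,lo,hi,x,y):
    W=np.load(n+'0.npz')['W'];H=W[...,2]
    m=(H>lo)&(H<hi)&(W[...,0]>x[0])&(W[...,0]<x[1])&(W[...,1]>y[0])&(W[...,1]<y[1]);return W[m]
for n in('scene','side'):
    print(n)
    p=pts(n,.086,.098,(.57,.68),(-.05,.24))
    for a in (-8,-8.5,-9,-9.5,-10):
        c,s=np.cos(np.radians(a)),np.sin(np.radians(a))
        Rm=np.array([[c,s],[-s,c]])
        q=p[:,:2]@Rm.T; lx=np.percentile(q[:,0],[2,10,50,90,98]); ly=np.percentile(q[:,1],[1,99])
        d=pts(n,.07,.08,(.38,.66),(-.2,.24)); e=d[:,:2]@Rm.T
        print(a,'ledge',lx.round(4),ly.round(4),'top',np.percentile(e[:,0],[.5,2,98,99.5]).round(4),np.percentile(e[:,1],[.5,99.5]).round(4),np.std(q[:,0]).round(4))
    # front edge line
    xs=[];ys=[]
    for y in np.arange(0.03,.19,.01):
        k=d[(abs(d[:,1]-y)<.005)]; ys.append(y);xs.append(np.percentile(k[:,0],1))
    print('front',np.array(xs).round(4),np.degrees(np.arctan(np.polyfit(ys,xs,1)[0])))
    for nm,b in(('mug',(.03,.12,(.36,.56),(.2,.5))),('tin',(.02,.05,(.6,.8),(.2,.5)))):
        p=pts(n,*b);print(nm,np.percentile(p[:,:2],[1,99],axis=0).round(3))
```

```text
scene
-8 ledge [0.6044 0.6056 0.6106 0.6165 0.6182] [0.0797 0.2561] top [0.4138 0.4159 0.6184 0.6227] [-0.0681  0.2568] 0.0041
-8.5 ledge [0.6035 0.604  0.6092 0.6152 0.6167] [0.0851 0.2614] top [0.4134 0.4152 0.6184 0.6226] [-0.0632  0.2613] 0.0041
-9 ledge [0.6018 0.6027 0.6077 0.6139 0.6153] [0.0904 0.2667] top [0.4126 0.4143 0.6184 0.6228] [-0.059   0.2658] 0.0041
-9.5 ledge [0.5997 0.6012 0.6061 0.6124 0.614 ] [0.0958 0.272 ] top [0.4113 0.4137 0.6183 0.6224] [-0.0548  0.2704] 0.0042
-10 ledge [0.5975 0.5996 0.6046 0.611  0.6127] [0.1011 0.2772] top [0.4095 0.4127 0.6181 0.6222] [-0.0507  0.275 ] 0.0043
front [0.4236 0.426  0.4271 0.4282 0.432  0.4307 0.4328 0.4354 0.4364 0.4365
 0.4389 0.4408 0.4424 0.4431 0.445  0.448 ] 8.622417887839235
mug [[0.435 0.315]
 [0.542 0.396]]
tin [[0.667 0.331]
 [0.75  0.419]]
side
-8 ledge [0.6064 0.6076 0.613  0.6187 0.6206] [0.085  0.2608] top [0.4164 0.419  0.6214 0.6263] [-0.0612  0.2628] 0.0042
-8.5 ledge [0.6051 0.6059 0.6112 0.617  0.6187] [0.0903 0.2662] top [0.4154 0.4179 0.6214 0.6248] [-0.0566  0.2673] 0.0041
-9 ledge [0.6033 0.6043 0.6096 0.6155 0.6171] [0.0957 0.2715] top [0.4143 0.4167 0.6207 0.6236] [-0.052   0.2721] 0.0041
-9.5 ledge [0.6012 0.6026 0.6081 0.6138 0.6158] [0.101  0.2769] top [0.4126 0.4156 0.6197 0.6228] [-0.0474  0.2768] 0.0042
-10 ledge [0.5991 0.6008 0.6061 0.6122 0.6143] [0.1063 0.2822] top [0.4108 0.4142 0.6182 0.6222] [-0.0428  0.2817] 0.0043
front [0.4267 0.4276 0.4306 0.4317 0.4307 0.4346 0.4349 0.4386 0.4394 0.4396
 0.4418 0.4427 0.4446 0.4478 0.4476 0.4488] 8.620628596702762
mug [[0.44  0.201]
 [0.545 0.399]]
tin [[0.67  0.337]
 [0.751 0.42 ]]
```

{"method": "jog_arm", "body": {
  "increments": [
    {"dx": -1,"dy": -1,"az": -1,"gripper": 1},
    {"dx": -1,"dy": -1,"az": -1},
    {"dx": -1,"dy": -1,"az": -1},
    {"dx": -1,"dy": -1,"az": -1},
    {"dx": -1,"dy": -1,"az": -1},
    {"dx": -1,"dy": -1,"az": -1},
    {"dx": -1,"dy": -1,"az": -1},
    {"dx": -1,"dy": -1,"az": -1},
    {"dx": -1,"dy": -1,"az": -1},
    {"dx": -1,"dy": -1,"az": -1}
  ]
}}

```text
$.increments[0]: bad value
```

{"method": "jog_arm", "body": {
  "increments": [
    {"dx": -0.55,"dy": -1,"dz": -0.5},
    {"dx": -0.55,"dy": -1,"dz": -0.5},
    {"dx": -0.55,"dy": -1,"dz": -0.5},
    {"dx": -0.55,"dy": -1,"dz": -0.5},
    {"dx": -0.55,"dy": -1,"dz": -0.5}
  ]
}}

```text
$.increments[0]: bad value
```

{"method": "jog_arm", "body": {
  "increments": [
    {"dx": 0,"dy": -0.97},
    {"dx": 0,"dy": -0.97},
    {"dx": 0,"dy": -0.97},
    {"dx": 0,"dy": -0.97},
    {"dx": 0,"dy": -0.97},
    {"dx": 0,"dy": -0.97}
  ]
}}

```text
$.increments[0]: bad value
```

Run:
```python
from h import *
from scipy.spatial.transform import Rotation as R
s=get_state();print(s['eef_pos'],R.from_quat(s['tcp_rot']).as_matrix().round(3),s['qpos'].round(2),ctrl.finger_overhang)
d,W,E=snap('wrist','w1.png')
H=W[...,2]
m=(H>.024)&(H<.034)&(abs(W[...,0]-.48)<.07)&(abs(W[...,1]+.355)<.05);p=W[m][:,:2].astype(np.float32);print(cv2.minAreaRect(p),np.median(W[m],0))
m=(H>.003)&(H<.034)&(abs(W[...,0]-.48)<.11)&(abs(W[...,1]+.355)<.075);p=W[m][:,:2].astype(np.float32);print(cv2.minAreaRect(p),np.median(W[m],0))
```

```text
[6.74465197e-01 1.19917989e-04 2.55071881e-01] [[-0.     1.    -0.002]
 [ 1.     0.     0.   ]
 [ 0.    -0.002 -1.   ]] [-0.15  0.29  1.58 -0.    1.28 -0.15] 0.025
((0.0, 0.0), (0.0, 0.0), 0.0) [nan nan nan]
((0.4174748361110687, -0.33917236328125), (0.07169010490179062, 0.0340232327580452), 89.49818420410156) [ 0.41484575 -0.33330954  0.00770722]
  return _methods._mean(a, axis=axis, dtype=dtype,
  ret = um.true_divide(
```

View pics/w1.png

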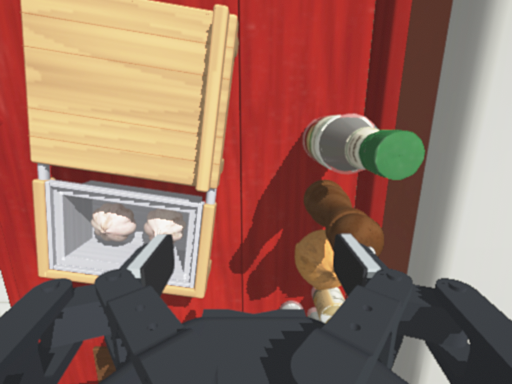

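{"method": "jog_arm", "body": {
  "increments": [
    {"dx": -1,"dy": -1,"dz": 0,"ax": 0,"ay": 0,"az": -1,"gripper": 1},
    {"dx": -1,"dy": -1,"dz": 0,"ax": 0,"ay": 0,"az": -1,"gripper": 1},
    {"dx": -1,"dy": -1,"dz": 0,"ax": 0,"ay": 0,"az": -1,"gripper": 1},
    {"dx": -1,"dy": -1,"dz": 0,"ax": 0,"ay": 0,"az": -1,"gripper": 1},
    {"dx": -1,"dy": -1,"dz": 0,"ax": 0,"ay": 0,"az": -1,"gripper": 1},
    {"dx": -1,"dy": -1,"dz": 0,"ax": 0,"ay": 0,"az": -1,"gripper": 1},
    {"dx": -1,"dy": -1,"dz": 0,"ax": 0,"ay": 0,"az": -1,"gripper": 1},
    {"dx": -1,"dy": -1,"dz": 0,"ax": 0,"ay": 0,"az": -1,"gripper": 1},
    {"dx": -1,"dy": -1,"dz": 0,"ax": 0,"ay": 0,"az": -1,"gripper": 1},
    {"dx": -1,"dy": -1,"dz": 0,"ax": 0,"ay": 0,"az": -1,"gripper": 1}
  ]
}}

```text
time: 1.15
eef_pos: [0.5547, -0.1199, 0.2559]
tcp_rot: [0.999, 0.032, -0.0, -0.0]
contact_force: [0.2, -0.9, 0.3]
opening: 1.002
finger_force: 0.0
```

Run:
```python
import cv2
f=cv2.imread('pics/w1.png'); c=f[140:310,20:250]; cv2.imwrite('pics/w1c.png',cv2.resize(c,None,fx=3.4,fy=3.4,interpolation=cv2.INTER_CUBIC))
```

```text
(no output)
```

View pics/w1c.png

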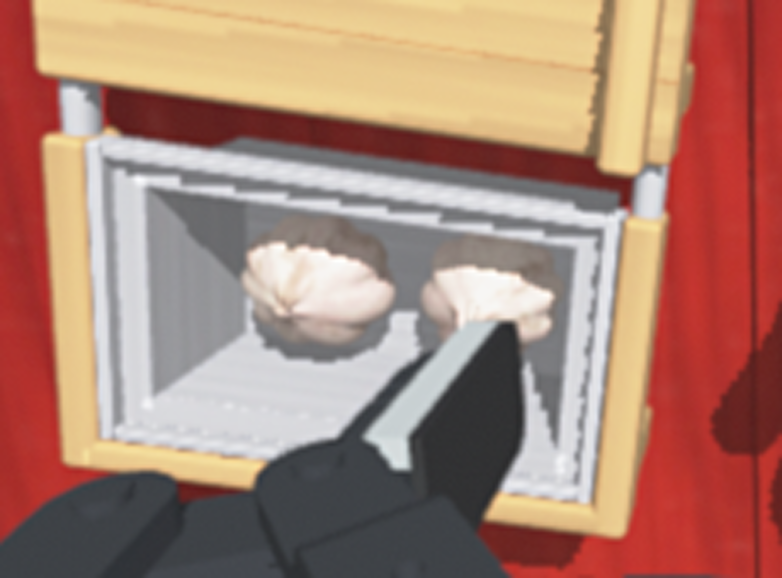

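Run:
```python
from h import *
from scipy.spatial.transform import Rotation as R
d=imaging.read_camera('wrist');T=np.eye(4);T[:3,:3]=R.from_quat([0.70711,0.7071,-.00069,-.00096]).as_matrix();T[:3,3]=[.67447,.00012,.25507];E=T@d['mount'];K=d['camera_matrix']
a=np.radians(-8.6);c,s=np.cos(a),np.sin(a);Rm=np.array([[c,s],[-s,c]])
for n,x,y,h in [('deckR',38,72,.075),('deckR',590,155,.075),('near',90,135,.0745),('near',625,208,.0745),('far',110,440,.0745),('far',578,502,.0745),('ledge R front',605,168,.093),('frame',65,465,.075),('frame',625,537,.075),('frameNL',42,138,.075)]:
    p=ray(E,K,20+(x+.5)/3.4-.5,140+(y+.5)/3.4-.5,h)[:2]; print(n,p.round(4),(Rm@p).round(4))
for u,v in((30,160),(22,20),(213,8)): p=ray(E,K,u,v,.075)[:2];print(u,v,p.round(4),(Rm@p).round(4))
print(get_state()['eef_pos'])
```

```text
deckR [0.4244 0.025 ] [0.4159 0.0882]
deckR [ 0.6057 -0.0033] [0.5994 0.0873]
near [0.437  0.0036] [0.4315 0.0689]
near [ 0.6165 -0.0221] [0.6129 0.0703]
far [ 0.421  -0.1118] [ 0.433  -0.0476]
far [ 0.5931 -0.138 ] [ 0.607  -0.0477]
ledge R front [ 0.6145 -0.0034] [0.608  0.0886]
frame [ 0.4026 -0.1219] [ 0.4163 -0.0604]
frame [ 0.6102 -0.1529] [ 0.6262 -0.0599]
frameNL [0.4209 0.0027] [0.4158 0.0656]
30 160 [0.4237 0.0259] [0.4151 0.089 ]
22 20 [0.446  0.1646] [0.4164 0.2295]
213 8 [0.6356 0.1747] [0.6024 0.2678]
[ 0.55473079 -0.11988155  0.2558986 ]
```

{"method": "jog_arm", "body": {
  "increments": [
    {"dx": -0.6,"dy": -1,"dz": -0.3,"ax": 0,"ay": 0,"az": -0.04,"gripper": 1},
    {"dx": -0.6,"dy": -1,"dz": -0.3,"ax": 0,"ay": 0,"az": -0.04,"gripper": 1},
    {"dx": -0.6,"dy": -1,"dz": -0.3,"ax": 0,"ay": 0,"az": -0.04,"gripper": 1},
    {"dx": -0.6,"dy": -1,"dz": -0.3,"ax": 0,"ay": 0,"az": -0.04,"gripper": 1},
    {"dx": -0.6,"dy": -1,"dz": -0.3,"ax": 0,"ay": 0,"az": -0.04,"gripper": 1}
  ]
}}

```text
time: 1.7
eef_pos: [0.4824, -0.2405, 0.2198]
tcp_rot: [1.0, 0.004, -0.0, -0.001]
contact_force: [0.1, 0.3, 0.6]
opening: 0.997
finger_force: 0.0
```

{"method": "jog_arm", "body": {
  "increments": [
    {"dx": 0,"dy": -0.97,"dz": -0.2,"ax": 0,"ay": 0,"az": 0,"gripper": 1},
    {"dx": 0,"dy": -0.97,"dz": -0.2,"ax": 0,"ay": 0,"az": 0,"gripper": 1},
    {"dx": 0,"dy": -0.97,"dz": -0.2,"ax": 0,"ay": 0,"az": 0,"gripper": 1},
    {"dx": 0,"dy": -0.97,"dz": -0.2,"ax": 0,"ay": 0,"az": 0,"gripper": 1},
    {"dx": 0,"dy": -0.97,"dz": -0.2,"ax": 0,"ay": 0,"az": 0,"gripper": 1},
    {"dx": 0,"dy": -0.97,"dz": -0.2,"ax": 0,"ay": 0,"az": 0,"gripper": 1}
  ]
}}

```text
time: 2.3
eef_pos: [0.4836, -0.3547, 0.1967]
tcp_rot: [1.0, 0.005, 0.0, -0.0]
contact_force: [-0.1, -0.0, 0.4]
opening: 0.998
finger_force: 0.0
```

Run:
```python
from h import *
s=get_state();print(s['eef_pos'],s['tcp_rot'],s['qpos'].round(2))
d,W,E=snap('wrist','w2.png')
H=W[...,2]
m=(H>.024)&(H<.034)&(abs(W[...,0]-.48)<.06)&(abs(W[...,1]+.355)<.03);p=W[m][:,:2].astype(np.float32);print(len(p),cv2.minAreaRect(p),np.median(W[m],0))
d,W,E=snap('scene')
```

```text
[ 0.48364937 -0.3547142   0.19673842] [ 9.99986995e-01  5.09416671e-03  1.87520165e-04 -1.52255975e-04] [-0.8   0.18  1.82  0.    1.14  0.76]
819 ((0.4836985468864441, -0.3553897440433502), (0.0139516182243824, 0.07574258744716644), 89.09095001220703) [ 0.48576341 -0.3553536   0.0288956 ]
```

View pics/w2.png

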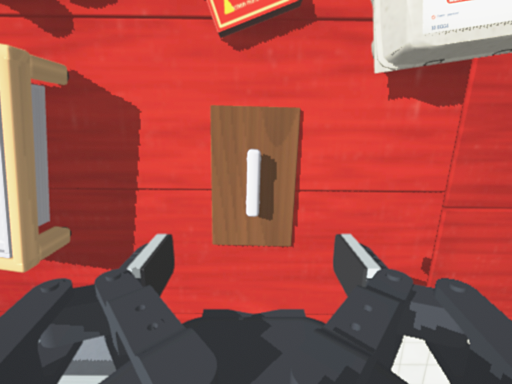

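{"method": "jog_arm", "body": {
  "increments": [
    {"dx": 0,"dy": -0.006,"dz": -0.4,"ax": 0,"ay": 0,"az": -0.017,"gripper": 1},
    {"dx": 0,"dy": -0.006,"dz": -0.8,"ax": 0,"ay": 0,"az": -0.017,"gripper": 0.3},
    {"dx": 0,"dy": -0.006,"dz": -1,"ax": 0,"ay": 0,"az": -0.017,"gripper": 0},
    {"dx": 0,"dy": -0.006,"dz": -1,"ax": 0,"ay": 0,"az": -0.017,"gripper": 0},
    {"dx": 0,"dy": -0.006,"dz": -1,"ax": 0,"ay": 0,"az": -0.017,"gripper": 0}
  ]
}}

```text
time: 2.9
eef_pos: [0.4835, -0.3568, 0.0771]
tcp_rot: [1.0, -0.009, 0.0, 0.0]
contact_force: [0.8, -1.1, 1.4]
opening: 0.5
finger_force: 0.0
```

{"method": "jog_arm", "body": {
  "increments": [
    {"dx": 0,"dy": 0.011,"dz": -0.2,"ax": 0,"ay": 0,"az": 0,"gripper": 0},
    {"dx": 0,"dy": 0.011,"dz": -0.334,"ax": 0,"ay": 0,"az": 0,"gripper": 0},
    {"dx": 0,"dy": 0.011,"dz": -0.334,"ax": 0,"ay": 0,"az": 0,"gripper": -0.3},
    {"dx": 0,"dy": 0.011,"dz": -0.334,"ax": 0,"ay": 0,"az": 0,"gripper": -0.5}
  ]
}}

```text
time: 3.3
eef_pos: [0.4834, -0.3561, 0.0371]
tcp_rot: [1.0, -0.009, 0.0, 0.0]
contact_force: [-0.2, 0.1, 0.3]
opening: 0.25
finger_force: 0.0
```

{"method": "jog_arm", "body": {
  "increments": [
    {"dx": 0,"dy": 0,"dz": 0,"ax": 0,"ay": 0,"az": 0,"gripper": -1},
    {"dx": 0,"dy": 0,"dz": 0,"ax": 0,"ay": 0,"az": 0,"gripper": -1},
    {"dx": 0,"dy": 0,"dz": 0,"ax": 0,"ay": 0,"az": 0,"gripper": -1},
    {"dx": 0,"dy": 0,"dz": 0,"ax": 0,"ay": 0,"az": 0,"gripper": -1},
    {"dx": 0,"dy": 0,"dz": 0,"ax": 0,"ay": 0,"az": 0,"gripper": -1}
  ],
  "force": 50
}}

```text
time: 3.8
eef_pos: [0.4838, -0.3565, 0.0378]
tcp_rot: [1.0, -0.009, 0.001, 0.001]
contact_force: [-0.1, 0.9, 5.8]
opening: 0.144
finger_force: 53.1
```

{"method": "jog_arm", "body": {
  "increments": [
    {"dx": 0,"dy": 0,"dz": 0.1,"ax": 0,"ay": 0,"az": 0,"gripper": -1},
    {"dx": 0,"dy": 0,"dz": 0.3,"ax": 0,"ay": 0,"az": 0,"gripper": -1},
    {"dx": 0,"dy": 0,"dz": 0.55,"ax": 0,"ay": 0,"az": 0,"gripper": -1},
    {"dx": 0,"dy": 0,"dz": 0.8,"ax": 0,"ay": 0,"az": 0,"gripper": -1},
    {"dx": 0,"dy": 0,"dz": 0.95,"ax": 0,"ay": 0,"az": 0,"gripper": -1},
    {"dx": 0,"dy": 0,"dz": 1,"ax": 0,"ay": 0,"az": 0,"gripper": -1},
    {"dx": 0,"dy": 0,"dz": 1,"ax": 0,"ay": 0,"az": 0,"gripper": -1}
  ]
}}

```text
time: 4.5
eef_pos: [0.483, -0.3558, 0.1567]
tcp_rot: [1.0, -0.009, 0.0, 0.0]
contact_force: [0.3, -0.2, -2.6]
opening: 0.148
finger_force: 52.0
```

{"method": "jog_arm", "body": {
  "increments": [
    {"dx": 0.02,"dy": 0.1,"dz": 0.05,"ax": 0,"ay": 0,"az": -0.01,"gripper": -1},
    {"dx": 0.05,"dy": 0.25,"dz": 0.1,"ax": 0,"ay": 0,"az": -0.02,"gripper": -1},
    {"dx": 0.1,"dy": 0.5,"dz": 0.2,"ax": 0,"ay": 0,"az": -0.04,"gripper": -1},
    {"dx": 0.15,"dy": 0.75,"dz": 0.2,"ax": 0,"ay": 0,"az": -0.06,"gripper": -1},
    {"dx": 0.2,"dy": 1,"dz": 0.2,"ax": 0,"ay": 0,"az": -0.0845,"gripper": -1}
  ]
}}

```text
time: 5.0
eef_pos: [0.5061, -0.2342, 0.1783]
tcp_rot: [0.997, -0.077, -0.001, -0.001]
contact_force: [0.9, -0.0, -2.1]
opening: 0.15
finger_force: 52.0
```

{"method": "jog_arm", "body": {
  "increments": [
    {"dx": 0.05,"dy": 0.25,"dz": 0,"ax": 0,"ay": 0,"az": 0,"gripper": -1},
    {"dx": 0.1,"dy": 0.5,"dz": 0,"ax": 0,"ay": 0,"az": 0,"gripper": -1},
    {"dx": 0.15,"dy": 0.75,"dz": 0,"ax": 0,"ay": 0,"az": 0,"gripper": -1},
    {"dx": 0.2,"dy": 1,"dz": 0,"ax": 0,"ay": 0,"az": 0,"gripper": -1}
  ]
}}

```text
time: 5.4
eef_pos: [0.5297, -0.114, 0.1778]
tcp_rot: [0.997, -0.076, -0.002, -0.001]
contact_force: [0.1, -0.1, -3.4]
opening: 0.149
finger_force: 52.0
```

{"method": "jog_arm", "body": {
  "increments": [
    {"dx": 0,"dy": 0.25,"dz": 0,"ax": 0,"ay": 0,"az": 0,"gripper": -1},
    {"dx": 0,"dy": 0.5,"dz": 0,"ax": 0,"ay": 0,"az": 0,"gripper": -1},
    {"dx": 0,"dy": 0.75,"dz": 0,"ax": 0,"ay": 0,"az": 0,"gripper": -1},
    {"dx": 0,"dy": 1,"dz": 0,"ax": 0,"ay": 0,"az": 0,"gripper": -1}
  ]
}}

```text
time: 5.8
eef_pos: [0.5294, 0.0057, 0.1778]
tcp_rot: [0.997, -0.076, -0.002, -0.0]
contact_force: [0.9, -0.6, -2.6]
opening: 0.148
finger_force: 51.9
```

{"method": "jog_arm", "body": {
  "increments": [
    {"dx": 0,"dy": 0.25,"dz": 0,"ax": 0,"ay": 0,"az": 0,"gripper": -1},
    {"dx": 0,"dy": 0.5,"dz": 0,"ax": 0,"ay": 0,"az": 0,"gripper": -1},
    {"dx": 0,"dy": 0.65,"dz": 0,"ax": 0,"ay": 0,"az": 0,"gripper": -1},
    {"dx": 0,"dy": 0.7,"dz": 0,"ax": 0,"ay": 0,"az": 0,"gripper": -1},
    {"dx": 0,"dy": 0.74,"dz": 0,"ax": 0,"ay": 0,"az": 0,"gripper": -1},
    {"dx": 0,"dy": 0.74,"dz": 0,"ax": 0,"ay": 0,"az": 0,"gripper": -1},
    {"dx": 0,"dy": 0.74,"dz": 0,"ax": 0,"ay": 0,"az": 0,"gripper": -1}
  ]
}}

```text
time: 6.5
eef_pos: [0.5309, 0.0923, 0.1799]
tcp_rot: [0.997, -0.076, -0.0, 0.0]
contact_force: [-0.3, -0.4, -3.5]
opening: 0.145
finger_force: 51.9
```

Run:
```python
from h import *
s=get_state();print(s['eef_pos'],s['tcp_rot'],s['contact_force'],s['qpos'].round(2))
d,W,E=snap('wrist','w3.png')
np.savez('w3.npz',W=W,E=E,K=d['camera_matrix'])
H=W[...,2]; x,y=s['eef_pos'][:2]
near=(abs(W[...,0]-x)<.13)&(abs(W[...,1]-y)<.09)
print(np.histogram(H[near],bins=np.arange(.06,.22,.01)))
m=near&(H>s['eef_pos'][2]-.036)&(H<s['eef_pos'][2]-.024); p=W[m]
A=np.c_[p[:,:2]-[x,y],np.ones(len(p))]; print(len(p),'plane',np.linalg.lstsq(A,p[:,2],rcond=None)[0],s['eef_pos'][2])
print(cv2.minAreaRect(p[:,:2].astype(np.float32)))
```

```text
[0.53092215 0.09225214 0.17987296] [ 9.97102451e-01 -7.60695201e-02 -2.97462960e-04  2.05976098e-04] [-0.28812878 -0.41799734 -3.54567238] [-0.02  0.06  1.98 -0.    1.1   1.71]
(array([    0,  6470,   403,  5032,     0,     0,     0,     0, 22451,
        4327,   895,  3212,   471,   934,  2680]), array([0.06, 0.07, 0.08, 0.09, 0.1 , 0.11, 0.12, 0.13, 0.14, 0.15, 0.16,
       0.17, 0.18, 0.19, 0.2 , 0.21]))
26771 plane [-0.00205541  0.00066512  0.14946484] 0.1798729590346268
((0.5451816916465759, 0.08918505907058716), (0.10054545849561691, 0.13952119648456573), 81.14208984375)
```

View pics/w3.png

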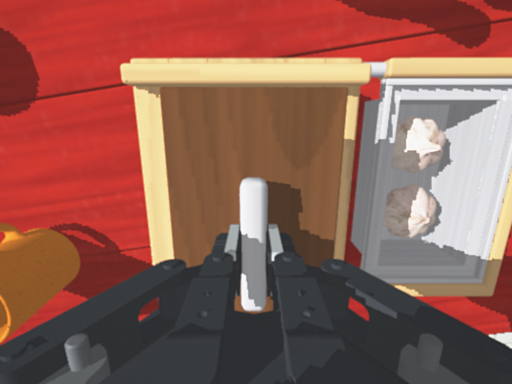

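{"method": "jog_arm", "body": {
  "increments": [
    {"dx": 0,"dy": 0,"dz": -0.15,"ax": 0,"ay": 0,"az": 0,"gripper": -1},
    {"dx": 0,"dy": 0,"dz": -0.3,"ax": 0,"ay": 0,"az": 0,"gripper": -1},
    {"dx": 0,"dy": 0,"dz": -0.43,"ax": 0,"ay": 0,"az": 0,"gripper": -1},
    {"dx": 0,"dy": 0,"dz": -0.5,"ax": 0,"ay": 0,"az": 0,"gripper": -1},
    {"dx": 0,"dy": 0,"dz": -0.53,"ax": 0,"ay": 0,"az": 0,"gripper": -1},
    {"dx": 0,"dy": 0,"dz": -0.53,"ax": 0,"ay": 0,"az": 0,"gripper": -1}
  ]
}}

```text
time: 7.15
eef_pos: [0.5311, 0.0927, 0.1166]
tcp_rot: [0.997, -0.076, -0.0, 0.0]
contact_force: [-0.0, -0.9, -2.7]
opening: 0.151
finger_force: 51.9
```

{"method": "jog_arm", "body": {
  "increments": [
    {"dx": 0,"dy": 0,"dz": -0.01,"ax": 0,"ay": 0,"az": 0,"gripper": -1},
    {"dx": 0,"dy": 0,"dz": -0.02,"ax": 0,"ay": 0,"az": 0,"gripper": -1},
    {"dx": 0,"dy": 0,"dz": -0.02,"ax": 0,"ay": 0,"az": 0,"gripper": -1}
  ]
}}

```text
time: 7.45
eef_pos: [0.5313, 0.0931, 0.1147]
tcp_rot: [0.997, -0.076, 0.0, -0.0]
contact_force: [-0.1, -0.3, -2.2]
opening: 0.145
finger_force: 51.9
```

{"method": "jog_arm", "body": {
  "increments": [
    {"dx": 0,"dy": 0,"dz": -0.01,"ax": 0,"ay": 0,"az": 0,"gripper": -1},
    {"dx": 0,"dy": 0,"dz": -0.01,"ax": 0,"ay": 0,"az": 0,"gripper": -1},
    {"dx": 0,"dy": 0,"dz": -0.01,"ax": 0,"ay": 0,"az": 0,"gripper": -1}
  ]
}}

```text
time: 7.75
eef_pos: [0.531, 0.0931, 0.113]
tcp_rot: [0.997, -0.076, -0.0, -0.0]
contact_force: [1.0, -0.1, -3.9]
opening: 0.149
finger_force: 51.9
```

{"method": "jog_arm", "body": {
  "increments": [
    {"dx": 0,"dy": 0,"dz": -0.005,"ax": 0,"ay": 0,"az": 0,"gripper": -1},
    {"dx": 0,"dy": 0,"dz": -0.005,"ax": 0,"ay": 0,"az": 0,"gripper": -1},
    {"dx": 0,"dy": 0,"dz": -0.005,"ax": 0,"ay": 0,"az": 0,"gripper": -1}
  ]
}}

```text
time: 8.05
eef_pos: [0.5311, 0.0931, 0.1128]
tcp_rot: [0.997, -0.076, 0.0, -0.0]
contact_force: [-1.6, 0.2, -1.0]
opening: 0.146
finger_force: 52.2
```

{"method": "jog_arm", "body": {
  "increments": [
    {"dx": 0,"dy": 0,"dz": -0.005,"ax": 0,"ay": 0,"az": 0,"gripper": -1},
    {"dx": 0,"dy": 0,"dz": -0.005,"ax": 0,"ay": 0,"az": 0,"gripper": -1},
    {"dx": 0,"dy": 0,"dz": -0.005,"ax": 0,"ay": 0,"az": 0,"gripper": -1}
  ]
}}

```text
time: 8.35
eef_pos: [0.5311, 0.0931, 0.1128]
tcp_rot: [0.997, -0.076, -0.0, 0.0]
contact_force: [-3.1, 0.2, 6.0]
opening: 0.151
finger_force: 52.9
```

{"method": "jog_arm", "body": {
  "increments": [
    {"dx": 0.02,"dy": -0.003,"dz": 0.003,"ax": 0,"ay": 0,"az": 0,"gripper": -1},
    {"dx": 0.041,"dy": -0.006,"dz": 0.003,"ax": 0,"ay": 0,"az": 0,"gripper": -1},
    {"dx": 0.05,"dy": -0.0075,"dz": 0.003,"ax": 0,"ay": 0,"az": 0,"gripper": -1},
    {"dx": 0.05,"dy": -0.0075,"dz": 0.003,"ax": 0,"ay": 0,"az": 0,"gripper": -1}
  ]
}}

```text
time: 8.75
eef_pos: [0.5374, 0.0922, 0.1128]
tcp_rot: [0.997, -0.076, 0.0, -0.0]
contact_force: [-4.2, -0.1, 5.2]
opening: 0.15
finger_force: 53.0
```

{"method": "jog_arm", "body": {
  "increments": [
    {"dx": 0.008,"dy": -0.0012,"dz": 0,"ax": 0,"ay": 0,"az": 0,"gripper": -1},
    {"dx": 0.008,"dy": -0.0012,"dz": 0,"ax": 0,"ay": 0,"az": 0,"gripper": -1}
  ]
}}

```text
time: 8.95
eef_pos: [0.5382, 0.0921, 0.1128]
tcp_rot: [0.997, -0.076, -0.0, -0.0]
contact_force: [-3.8, 0.5, 5.6]
opening: 0.151
finger_force: 53.0
```

Run:
```python
from h import *
s=get_state();print(s['eef_pos'],s['contact_force'])
d,W,E=snap('wrist','w4.png')
a=np.radians(-8.6);c,q=np.cos(a),np.sin(a)
rx=c*W[...,0]+q*W[...,1]; ry=-q*W[...,0]+c*W[...,1]; H=W[...,2]
print('tcp r',c*s['eef_pos'][0]+q*s['eef_pos'][1],-q*s['eef_pos'][0]+c*s['eef_pos'][1])
for y in (.14,.16,.18,.20):
    m=abs(ry-y)<.004
    l=m&(H>.078)&(H<.086)&(rx<.62); g=m&(H>.089)&(H<.097)&(rx>.59)&(rx<.64)
    print(y,np.nanmax(rx[l]),np.nanmin(rx[g]),np.median(H[l]),np.median(H[g]))
```

```text
[0.53822745 0.0920589  0.11275795] [-3.76205129  0.53027839  5.62928407]
tcp r 0.5184097631732822 0.17150785135978242
0.14 0.6046691946080717 0.6043055076168625 0.08242322245987811 0.09305702102277129
0.16 0.604640017164697 0.6042644745137764 0.0823976547826834 0.09311352573235311
0.18 0.604707897194119 0.6044323744993442 0.08237055898796855 0.09304829780106205
0.2 0.6047915620690184 0.6043943277887033 0.08233380765271239 0.09313713010324673
```

{"method": "jog_arm", "body": {
  "increments": [
    {"dx": 0.005,"dy": -0.0008,"dz": 0,"ax": 0,"ay": 0,"az": 0,"gripper": -1},
    {"dx": 0.008,"dy": -0.0012,"dz": 0,"ax": 0,"ay": 0,"az": 0,"gripper": -1}
  ]
}}

```text
time: 9.2
eef_pos: [0.539, 0.0919, 0.1128]
tcp_rot: [0.997, -0.076, -0.0, -0.0]
contact_force: [-4.0, -0.2, 6.3]
opening: 0.146
finger_force: 53.2
```

{"method": "jog_arm", "body": {
  "increments": [
    {"dx": 0.002,"dy": -0.0003,"dz": 0,"ax": 0,"ay": 0,"az": 0,"gripper": -1},
    {"dx": 0.004,"dy": -0.0006,"dz": 0,"ax": 0,"ay": 0,"az": 0,"gripper": -1}
  ]
}}

```text
time: 9.4
eef_pos: [0.5395, 0.0919, 0.1127]
tcp_rot: [0.997, -0.076, -0.0, -0.0]
contact_force: [-4.1, 0.2, 6.4]
opening: 0.152
finger_force: 53.2
```

{"method": "jog_arm", "body": {
  "increments": [
    {"dx": 0.002,"dy": -0.0003,"dz": 0,"ax": 0,"ay": 0,"az": 0,"gripper": -1},
    {"dx": 0.004,"dy": -0.0006,"dz": 0,"ax": 0,"ay": 0,"az": 0,"gripper": -1}
  ]
}}

```text
time: 9.6
eef_pos: [0.5399, 0.0918, 0.1128]
tcp_rot: [0.997, -0.076, -0.0, -0.0]
contact_force: [-5.0, 1.5, 7.2]
opening: 0.147
finger_force: 53.2
```

{"method": "jog_arm", "body": {
  "increments": [
    {"dx": 0.002,"dy": -0.0003,"dz": 0,"ax": 0,"ay": 0,"az": 0,"gripper": -1},
    {"dx": 0.004,"dy": -0.0006,"dz": 0,"ax": 0,"ay": 0,"az": 0,"gripper": -1}
  ]
}}

```text
time: 9.8
eef_pos: [0.54, 0.0918, 0.1128]
tcp_rot: [0.997, -0.076, -0.001, -0.0]
contact_force: [-6.2, 1.4, 7.8]
opening: 0.146
finger_force: 53.3
```

{"method": "jog_arm", "body": {
  "increments": [
    {"dx": 0.004,"dy": -0.0006,"dz": 0,"ax": 0,"ay": 0,"az": 0,"gripper": -1},
    {"dx": 0.006,"dy": -0.0009,"dz": 0,"ax": 0,"ay": 0,"az": 0,"gripper": -1}
  ]
}}

```text
time: 10.0
eef_pos: [0.54, 0.0918, 0.1127]
tcp_rot: [0.997, -0.076, -0.002, -0.0]
contact_force: [-8.6, 1.0, 10.5]
opening: 0.147
finger_force: 53.6
```

{"method": "jog_arm", "body": {
  "increments": [
    {"dx": -0.004,"dy": 0,"dz": 0.004,"ax": 0,"ay": 0,"az": 0,"gripper": -1},
    {"dx": -0.012,"dy": -0.053,"dz": 0.004,"ax": 0,"ay": 0,"az": 0,"gripper": -1},
    {"dx": -0.024,"dy": -0.132,"dz": 0.004,"ax": 0,"ay": 0,"az": 0,"gripper": -1},
    {"dx": -0.036,"dy": -0.212,"dz": 0.004,"ax": 0,"ay": 0,"az": 0,"gripper": -1},
    {"dx": -0.048,"dy": -0.291,"dz": 0.004,"ax": 0,"ay": 0,"az": 0,"gripper": -1},
    {"dx": -0.06,"dy": -0.37,"dz": 0.004,"ax": 0,"ay": 0,"az": 0,"gripper": -1},
    {"dx": -0.072,"dy": -0.45,"dz": 0.004,"ax": 0,"ay": 0,"az": 0,"gripper": -1},
    {"dx": -0.084,"dy": -0.529,"dz": 0.004,"ax": 0,"ay": 0,"az": 0,"gripper": -1},
    {"dx": -0.096,"dy": -0.608,"dz": 0.004,"ax": 0,"ay": 0,"az": 0,"gripper": -1},
    {"dx": -0.096,"dy": -0.608,"dz": 0.004,"ax": 0,"ay": 0,"az": 0,"gripper": -1}
  ]
}}

```text
time: 11.0
eef_pos: [0.5289, 0.0191, 0.1127]
tcp_rot: [0.997, -0.076, -0.001, -0.001]
contact_force: [-5.7, 3.9, 6.4]
opening: 0.15
finger_force: 53.1
```

{"method": "jog_arm", "body": {
  "increments": [
    {"dx": -0.014,"dy": -0.07,"dz": 0.002,"ax": 0,"ay": 0,"az": 0,"gripper": -1},
    {"dx": -0.025,"dy": -0.145,"dz": 0.002,"ax": 0,"ay": 0,"az": 0,"gripper": -1},
    {"dx": -0.036,"dy": -0.215,"dz": 0.002,"ax": 0,"ay": 0,"az": 0,"gripper": -1},
    {"dx": -0.047,"dy": -0.285,"dz": 0.002,"ax": 0,"ay": 0,"az": 0,"gripper": -1},
    {"dx": -0.058,"dy": -0.36,"dz": 0.002,"ax": 0,"ay": 0,"az": 0,"gripper": -1},
    {"dx": -0.068,"dy": -0.43,"dz": 0.002,"ax": 0,"ay": 0,"az": 0,"gripper": -1},
    {"dx": -0.078,"dy": -0.494,"dz": 0.002,"ax": 0,"ay": 0,"az": 0,"gripper": -1},
    {"dx": -0.078,"dy": -0.494,"dz": 0.002,"ax": 0,"ay": 0,"az": 0,"gripper": -1}
  ]
}}

```text
time: 11.8
eef_pos: [0.5202, -0.0424, 0.1125]
tcp_rot: [0.997, -0.076, 0.0, 0.001]
contact_force: [-0.2, -1.6, -1.9]
opening: 0.148
finger_force: 51.9
```

Run:
```python
from h import *
s=get_state();print(s['eef_pos'],s['contact_force'],s['wrist_torque'])
a=np.radians(-8.6);c,q=np.cos(a),np.sin(a)
print('tcp board',c*s['eef_pos'][0]+q*s['eef_pos'][1]-.5194,-q*s['eef_pos'][0]+c*s['eef_pos'][1]-.0958)
d,W,E=snap('scene','s5.png')
c=d['frame'][170:270,180:300];cv2.imwrite('pics/s5c.png',cv2.resize(c,None,fx=5,fy=5,interpolation=cv2.INTER_CUBIC))
```

```text
[ 0.5202157  -0.04235689  0.11253304] [-0.2210317  -1.5613571  -1.92694488] [-0.09152197 -0.00503464 -0.00113358]
tcp board 0.0013004471390650751 -0.059890012976758736
```

View pics/s5c.png

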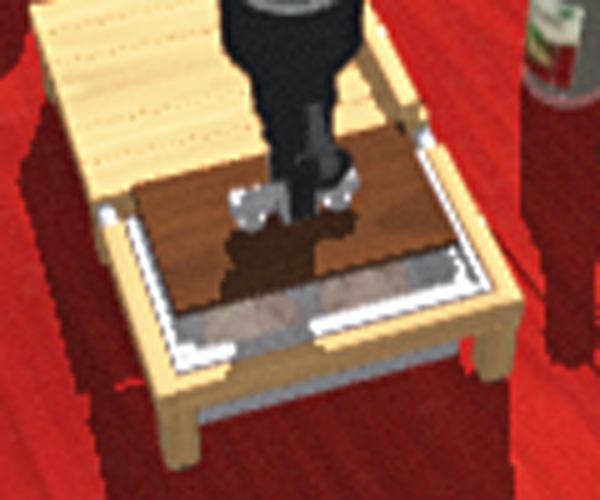

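{"method": "jog_arm", "body": {
  "increments": [
    {"dx": -0.015,"dy": -0.05,"dz": 0,"ax": 0,"ay": 0,"az": 0,"gripper": -1},
    {"dx": -0.024,"dy": -0.1,"dz": 0,"ax": 0,"ay": 0,"az": 0,"gripper": -1},
    {"dx": -0.03,"dy": -0.147,"dz": 0,"ax": 0,"ay": 0,"az": 0,"gripper": -1},
    {"dx": -0.03,"dy": -0.147,"dz": 0,"ax": 0,"ay": 0,"az": 0,"gripper": -1},
    {"dx": -0.03,"dy": -0.147,"dz": 0,"ax": 0,"ay": 0,"az": 0,"gripper": -1}
  ]
}}

```text
time: 12.35
eef_pos: [0.5166, -0.0585, 0.1129]
tcp_rot: [0.997, -0.076, 0.0, -0.0]
contact_force: [0.2, 0.0, -2.7]
opening: 0.147
finger_force: 51.9
```

Run:
```python
from h import *
s=get_state();print(s['eef_pos'],s['contact_force'])
a=np.radians(-8.6);c,q=np.cos(a),np.sin(a)
print('tcp board',c*s['eef_pos'][0]+q*s['eef_pos'][1]-.5194,-q*s['eef_pos'][0]+c*s['eef_pos'][1]-.0958)
d,W,E=snap('wrist','w6.png')
c=d['frame'];cv2.imwrite('pics/w6c.png',cv2.resize(c[40:320,150:450],None,fx=2.1,fy=2.1,interpolation=cv2.INTER_CUBIC)); np.savez('w6.npz',E=E,K=d['camera_matrix'])
```

```text
[ 0.51660635 -0.05851892  0.1129264 ] [ 0.18351143  0.00274067 -2.67527037]
tcp board 0.00014847275500096124 -0.07641004814840392
```

View pics/w6c.png

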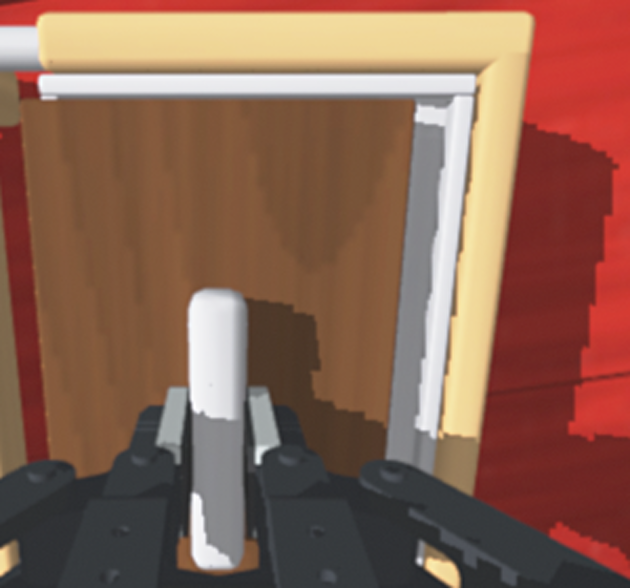

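Run:
```python
from h import *
z=np.load('w6.npz');E=z['E'];K=z['K']
a=np.radians(-8.6);c,q=np.cos(a),np.sin(a)
for n,x,y,h in [('lidR',414,105,.0825),('lidL',22,105,.0825),('rim near out',40,85,.0745),('rim far out',475,85,.0745),('rim far in',452,120,.0745),('rim back out',250,75,.0745),('rim back in',250,98,.0745),('lid back',250,99,.0825),('far out low',437,435,.0745),('far in low',420,435,.0745),('frame out',532,20,.075)]:
    p=ray(E,K,150+(x+.5)/2.1-.5,40+(y+.5)/2.1-.5,h);print(n,(c*p[0]+q*p[1]-.5194).round(4),(-q*p[0]+c*p[1]-.0958).round(4))
```

```text
lidR 0.0827 -0.1264
lidL 0.0829 -0.0286
rim near out 0.0887 -0.0312
rim far out 0.0884 -0.1445
rim far in 0.0799 -0.1394
rim back out 0.091 -0.0858
rim back in 0.0854 -0.0859
lid back 0.0842 -0.0855
far out low -0.0113 -0.1445
far in low -0.0113 -0.1393
frame out 0.1036 -0.1569
```

{"method": "jog_arm", "body": {
  "increments": [
    {"dx": -0.004,"dy": -0.03,"dz": 0,"ax": 0,"ay": 0,"az": 0,"gripper": -1},
    {"dx": -0.009,"dy": -0.06,"dz": 0,"ax": 0,"ay": 0,"az": 0,"gripper": -1},
    {"dx": -0.012,"dy": -0.08,"dz": 0,"ax": 0,"ay": 0,"az": 0,"gripper": -1},
    {"dx": -0.012,"dy": -0.08,"dz": 0,"ax": 0,"ay": 0,"az": 0,"gripper": -1},
    {"dx": -0.012,"dy": -0.08,"dz": 0,"ax": 0,"ay": 0,"az": 0,"gripper": -1}
  ]
}}

```text
time: 12.9
eef_pos: [0.5152, -0.068, 0.1129]
tcp_rot: [0.997, -0.076, 0.0, -0.0]
contact_force: [-0.3, -0.2, -2.5]
opening: 0.149
finger_force: 51.9
```

{"method": "jog_arm", "body": {
  "increments": [
    {"dx": 0,"dy": 0,"dz": 0,"ax": 0,"ay": 0,"az": 0,"gripper": -0.45},
    {"dx": 0,"dy": 0,"dz": 0,"ax": 0,"ay": 0,"az": 0,"gripper": -0.45},
    {"dx": 0,"dy": 0,"dz": 0,"ax": 0,"ay": 0,"az": 0,"gripper": -0.45},
    {"dx": 0,"dy": 0,"dz": 0,"ax": 0,"ay": 0,"az": 0,"gripper": -0.45},
    {"dx": 0,"dy": 0,"dz": 0,"ax": 0,"ay": 0,"az": 0,"gripper": -0.45}
  ]
}}

```text
time: 13.4
eef_pos: [0.5153, -0.068, 0.1131]
tcp_rot: [0.997, -0.076, 0.0, 0.0]
contact_force: [0.4, -0.5, 0.2]
opening: 0.281
finger_force: 0.0
```

```bash
cat > lid.py <<'E'
from h import *
import sys
s=get_state();print(s['time'],s['eef_pos'],s['contact_force'])
a=np.radians(-8.6);c,q=np.cos(a),np.sin(a)
print('tcp board',c*s['eef_pos'][0]+q*s['eef_pos'][1]-.5194,-q*s['eef_pos'][0]+c*s['eef_pos'][1]-.0958)
d,W,E=snap('wrist',sys.argv[1])
bx=c*W[...,0]+q*W[...,1]-.5194; by=-q*W[...,0]+c*W[...,1]-.0958;H=W[...,2]
f=d['frame'].astype(int); br=(f[...,2]<150)&(f[...,1]>25)&(f[...,2]>f[...,0]*1.4)&(f[...,2]<f[...,1]*2.2)
m=br&(bx>.015)&(bx<.083)&(H>.06)&(H<.09)&(abs(by+.08)<.055)
p=np.c_[bx[m],by[m],np.ones(m.sum())];k=np.linalg.lstsq(p,H[m],rcond=None)[0];r=abs(p@k-H[m])<.003
k=np.linalg.lstsq(p[r],H[m][r],rcond=None)[0]
print(m.sum(),r.sum(),'slopes',k[:2].round(4),'underside z at centre',(k@[0,-.085,1]-.007).round(4))
b=m.copy(); y=by[m][r]; print('lid y range',np.percentile(y,[.5,99.5]).round(4))
E
python3 lid.py w7.png
```

```text
13.4 [ 0.51527804 -0.06796472  0.11311184] [ 0.44567228 -0.51602567  0.17953154]
tcp board 0.0002475794861873659 -0.08594827040039596
18591 18583 slopes [-0.    -0.001] underside z at centre 0.0678
lid y range [-0.1345 -0.0379]
```

{"method": "jog_arm", "body": {
  "increments": [
    {"dx": 0,"dy": 0,"dz": -0.025,"ax": 0,"ay": 0,"az": 0,"gripper": -0.45},
    {"dx": 0,"dy": 0,"dz": -0.05,"ax": 0,"ay": 0,"az": 0,"gripper": -0.45},
    {"dx": 0,"dy": 0,"dz": -0.05,"ax": 0,"ay": 0,"az": 0,"gripper": -0.6},
    {"dx": 0,"dy": 0,"dz": -0.05,"ax": 0,"ay": 0,"az": 0,"gripper": -0.75},
    {"dx": 0,"dy": 0,"dz": -0.05,"ax": 0,"ay": 0,"az": 0,"gripper": -1},
    {"dx": 0,"dy": 0,"dz": -0.05,"ax": 0,"ay": 0,"az": 0,"gripper": -1},
    {"dx": 0,"dy": 0,"dz": -0.05,"ax": 0,"ay": 0,"az": 0,"gripper": -1}
  ],
  "force": 20
}}

```text
time: 14.15
eef_pos: [0.5148, -0.0678, 0.1065]
tcp_rot: [0.997, -0.076, -0.0, -0.0]
contact_force: [-0.4, -1.2, -3.3]
opening: 0.156
finger_force: 22.4
```

{"method": "jog_arm", "body": {
  "increments": [
    {"dx": 0.004,"dy": 0.025,"dz": 0,"ax": 0,"ay": 0,"az": 0,"gripper": -1},
    {"dx": 0.007,"dy": 0.05,"dz": 0,"ax": 0,"ay": 0,"az": 0,"gripper": -1},
    {"dx": 0.011,"dy": 0.075,"dz": 0,"ax": 0,"ay": 0,"az": 0,"gripper": -1},
    {"dx": 0.015,"dy": 0.1,"dz": 0,"ax": 0,"ay": 0,"az": 0,"gripper": -1},
    {"dx": 0.019,"dy": 0.125,"dz": 0,"ax": 0,"ay": 0,"az": 0,"gripper": -1},
    {"dx": 0.022,"dy": 0.145,"dz": 0,"ax": 0,"ay": 0,"az": 0,"gripper": -1},
    {"dx": 0.022,"dy": 0.145,"dz": 0,"ax": 0,"ay": 0,"az": 0,"gripper": -1}
  ]
}}

```text
time: 14.85
eef_pos: [0.5179, -0.05, 0.107]
tcp_rot: [0.997, -0.076, 0.0, -0.0]
contact_force: [0.7, -0.3, -2.1]
opening: 0.156
finger_force: 22.4
```

```bash
python3 lid.py w8.png; python3 -c "
import cv2
f=cv2.imread('pics/w8.png');cv2.imwrite('pics/w8c.png',cv2.resize(f[40:320,130:450],None,fx=2,fy=2))"
```

```text
14.85 [ 0.51786736 -0.04996427  0.1069619 ] [ 0.7349383  -0.28473167 -2.14697314]
tcp board 0.00011608532836204777 -0.06776301430214846
19230 19230 slopes [ 0.0013 -0.0002] underside z at centre 0.0684
lid y range [-0.1174 -0.0255]
```

View pics/w8c.png

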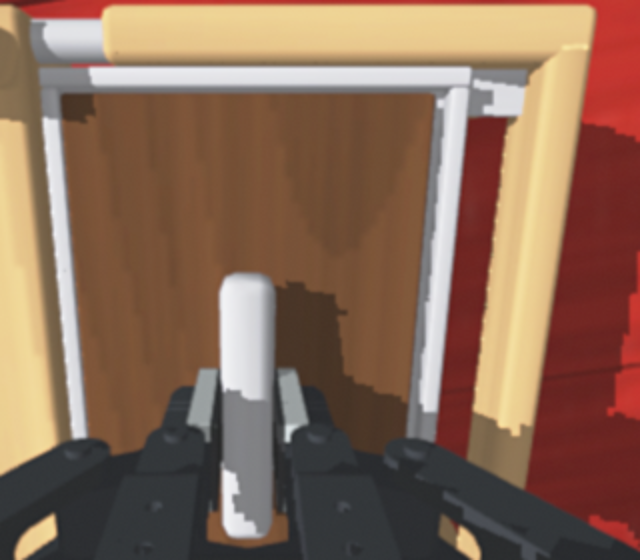

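{"method": "jog_arm", "body": {
  "increments": [
    {"dx": 0.0015,"dy": 0.008,"dz": -0.004,"ax": 0,"ay": 0,"az": 0,"gripper": -1},
    {"dx": 0.0025,"dy": 0.016,"dz": -0.004,"ax": 0,"ay": 0,"az": 0,"gripper": -1},
    {"dx": 0.0025,"dy": 0.016,"dz": -0.004,"ax": 0,"ay": 0,"az": 0,"gripper": -1}
  ]
}}

```text
time: 15.2
eef_pos: [0.5184, -0.0487, 0.1067]
tcp_rot: [0.997, -0.076, 0.0, 0.0]
contact_force: [-0.4, -2.0, -1.5]
opening: 0.158
finger_force: 22.4
```

{"method": "jog_arm", "body": {
  "increments": [
    {"dx": 0.001,"dy": 0.008,"dz": 0,"ax": 0,"ay": 0,"az": 0,"gripper": -1},
    {"dx": 0.001,"dy": 0.008,"dz": 0,"ax": 0,"ay": 0,"az": 0,"gripper": -1}
  ]
}}

```text
time: 15.4
eef_pos: [0.5185, -0.0477, 0.1066]
tcp_rot: [0.997, -0.076, 0.0, 0.0]
contact_force: [-0.1, -1.2, -1.4]
opening: 0.155
finger_force: 22.4
```

{"method": "jog_arm", "body": {
  "increments": [
    {"dx": 0.001,"dy": 0.008,"dz": -0.002,"ax": 0,"ay": 0,"az": 0,"gripper": -1},
    {"dx": 0.001,"dy": 0.008,"dz": -0.002,"ax": 0,"ay": 0,"az": 0,"gripper": -1}
  ]
}}

```text
time: 15.6
eef_pos: [0.5185, -0.0471, 0.1064]
tcp_rot: [0.997, -0.076, 0.0, 0.0]
contact_force: [-0.3, -3.4, -0.7]
opening: 0.157
finger_force: 22.6
```

{"method": "jog_arm", "body": {
  "increments": [
    {"dx": 0.001,"dy": 0.008,"dz": 0,"ax": 0,"ay": 0,"az": 0,"gripper": -1},
    {"dx": 0.001,"dy": 0.008,"dz": 0,"ax": 0,"ay": 0,"az": 0,"gripper": -1}
  ]
}}

```text
time: 15.8
eef_pos: [0.5186, -0.047, 0.1066]
tcp_rot: [0.997, -0.075, 0.0, 0.001]
contact_force: [-0.4, -6.5, -0.9]
opening: 0.157
finger_force: 22.6
```

{"method": "jog_arm", "body": {
  "increments": [
    {"dx": 0.001,"dy": 0.006,"dz": 0,"ax": 0,"ay": 0,"az": 0,"gripper": -1},
    {"dx": 0.001,"dy": 0.006,"dz": 0,"ax": 0,"ay": 0,"az": 0,"gripper": -1}
  ]
}}

```text
time: 16.0
eef_pos: [0.5186, -0.0469, 0.1067]
tcp_rot: [0.997, -0.075, -0.0, 0.002]
contact_force: [-0.9, -8.1, -0.5]
opening: 0.157
finger_force: 22.7
```

{"method": "jog_arm", "body": {
  "increments": [
    {"dx": -0.001,"dy": -0.01,"dz": -0.003,"ax": 0,"ay": 0,"az": 0,"gripper": -1},
    {"dx": -0.001,"dy": -0.01,"dz": -0.003,"ax": 0,"ay": 0,"az": 0,"gripper": -0.7},
    {"dx": -0.001,"dy": -0.01,"dz": -0.003,"ax": 0,"ay": 0,"az": 0,"gripper": -0.5},
    {"dx": -0.001,"dy": -0.01,"dz": -0.003,"ax": 0,"ay": 0,"az": 0,"gripper": -0.3},
    {"dx": -0.001,"dy": -0.01,"dz": -0.003,"ax": 0,"ay": 0,"az": 0,"gripper": -0.3},
    {"dx": -0.001,"dy": -0.01,"dz": -0.003,"ax": 0,"ay": 0,"az": 0,"gripper": -0.3}
  ]
}}

```text
time: 16.6
eef_pos: [0.5185, -0.0458, 0.1058]
tcp_rot: [0.997, -0.076, 0.0, -0.0]
contact_force: [0.7, 0.7, -0.1]
opening: 0.348
finger_force: 0.0
```

```bash
python3 lid.py w9.png
```

```text
16.6 [ 0.51848976 -0.04581967  0.10582244] [ 0.71305216  0.71891027 -0.13275624]
tcp board 0.00011172031016704054 -0.06357194577019204
18765 18765 slopes [-0.0002 -0.0005] underside z at centre 0.0679
lid y range [-0.1146 -0.0254]
```

{"method": "jog_arm", "body": {
  "increments": [
    {"dx": 0,"dy": 0,"dz": 0.1,"ax": 0,"ay": 0,"az": 0,"gripper": -0.3},
    {"dx": 0,"dy": 0,"dz": 0.3,"ax": 0,"ay": 0,"az": 0,"gripper": -0.3},
    {"dx": 0,"dy": 0,"dz": 0.6,"ax": 0,"ay": 0,"az": 0,"gripper": -0.3},
    {"dx": 0,"dy": 0,"dz": 0.9,"ax": 0,"ay": 0,"az": 0,"gripper": 0},
    {"dx": 0,"dy": 0,"dz": 0.9,"ax": 0,"ay": 0,"az": 0,"gripper": 0}
  ]
}}

```text
time: 17.15
eef_pos: [0.5219, -0.047, 0.2213]
tcp_rot: [0.997, -0.076, 0.006, 0.001]
contact_force: [-0.7, -0.3, 1.2]
opening: 0.5
finger_force: 0.0
```

```bash
python3 lid.py w10.png;  python3 -c "
import cv2
f=cv2.imread('pics/w10.png');cv2.imwrite('pics/w10c.png',cv2.resize(f,None,fx=1.5,fy=1.5))"
```

```text
17.15 [ 0.52188168 -0.04701727  0.22132249] [-0.66189108 -0.32228778  1.16468872]
tcp board 0.003644583383847544 -0.06424887199100782
6008 6008 slopes [ 0.0009 -0.0004] underside z at centre 0.0678
lid y range [-0.1147 -0.0255]
```

View pics/w10c.png

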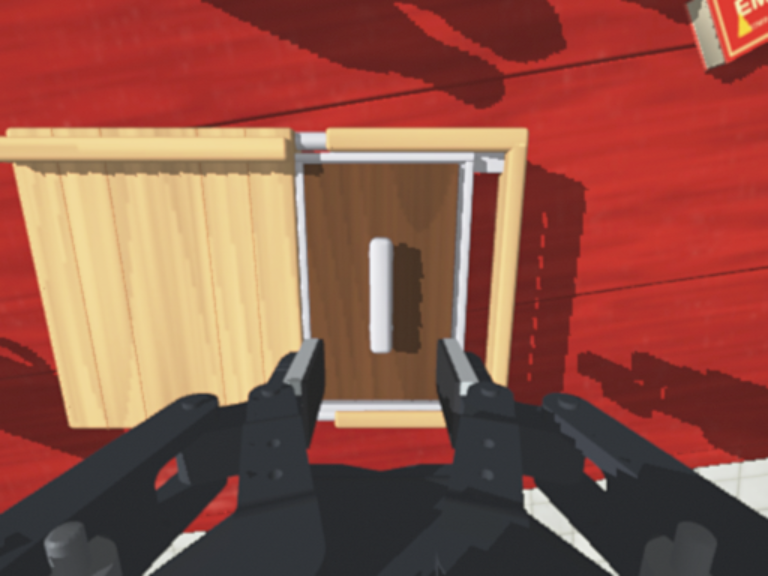

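The picture shows the lid flush in the rim. The tray's near edge touches the deck at about (300, 290) with no gap, and the gripper is clear of everything, so I'm handing in.

```bash
python3 -c "
from plant import job
print(job.sign_off())"
```

```text
the job is handed in; nothing more can be done
None
```

The lid lies flush and level in the tray, the tray is home against the deck with no gap, the gripper is open and clear, and the job was handed in at about 17 s; the hand-in gave no verdict.

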